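# Purge the bench air line with the spring-centred lever valve

## Task

Purge the air line at the bench valve whose lever ends in a round ball knob: push that lever all the way over towards the side where its brass outlet nozzle sticks out, and keep it held over for at least two seconds. Then let it go so that it springs back upright. Do not swing this lever to the other side, and do not operate the other valve, whose lever ends in a crossbar.

Things in the scene. Friction and masses are not known exactly. Their poses are not given: they have to be found in the camera images.
- knob_valve: Valve to operate, fixed to the worktop. Foot 96x66 mm, grey block 60x44 mm, top 53 mm up. From its +x end a brass nozzle sticks out, 13 mm thick, 28 mm up, tip 85 mm from the origin. Upright steel stem, 10 mm thick, ends in a white ball knob, diameter 30 mm, its centre 135 mm up when upright. Origin: centre of underside, right below the upright lever; x towards the nozzle, z up.
- knob_lever (a joint): Angle of the ball-knob lever, rad: 0 upright (start), + leaning to the brass nozzle, stops at +/-0.65. Turns about the valve's y axis, 45 mm above the worktop; the ball's centre swings on a 90 mm radius (54 mm sideways, 18 mm down at the stop). Spring-centred: about 5 N at the ball holds it at the stop; let go, it is upright within a second and does not swing past.
- bar_valve: The other valve, to be left alone, fixed to the worktop: same foot, block and nozzle (towards its own +x), but the stem ends in a white crossbar 70 mm long, 16 mm thick, along its y, 135 mm up. Origin: centre of the underside.
- bar_lever (a joint): Angle of the crossbar lever, rad: 0 upright (start), spring-centred like the other, + towards its own nozzle.
Not all that is in view belongs to the job. Leave any blue look-alike of the knob_valve alone.

How it is judged:
On the way:
1. the ball-knob lever is pushed over towards its nozzle (beyond 0.5 rad of its 0.65) and held there for 1.8 s without a break (value of joint knob_lever above 0.5 rad), for 1.8 s.
At the end, for the whole second after the job is handed in: Both levers stand upright, within 0.1 rad, and the ball-knob lever is at rest (below 0.1 rad/s) (value of joint knob_lever between -0.1 and 0.1 rad and velocity of joint knob_lever between -0.1 and 0.1 rad/s and value of joint bar_lever between -0.1 and 0.1 rad); the robot touches nothing.
It fails at once if the ball-knob lever is swung more than 0.25 rad away from its nozzle (value of joint knob_lever below -0.25 rad).
It fails at once if the crossbar lever is swung more than 0.25 rad either way (value of joint bar_lever above 0.25 rad or value of joint bar_lever below -0.25 rad).
It also fails if it takes over 29 s, if anything falls off the work surface, if the arm or the gripper's body presses on something with over 40 N, if the wrist force passes 120 N, or if a joint passes its speed limit or range.

## Robot

A 6-joint arm with a two-finger parallel gripper is mounted at the origin on a cart in front of the work surface, level with it; the furniture and walls round the work are solid. World frame = base frame: x ahead of the robot, y to its left, z up, the work surface at z = 0. Lengths are in m, angles in rad, forces in N, time in s.
With the tool pointing down it reaches from about 0.35 to 0.775 m from the base axis. Payload 7.3 kg.
Tool frame: the origin (TCP) lies at the very end of the fingers, on their centre line; the grasp point (between the pads) lies 19 mm behind it (robot.hold_point_z is the distance from the TCP to the grasp point, in m); z points along the fingers, y is the direction in which the jaws open and shut (so a half turn about z gives the same grasp; the last joint's range is limited). The gripper opens to 92 mm and grips with 3 to 60 N. Pads are 19 mm wide; open, the fingers measure 130 mm over their backs; the gripper's body (75 mm by 190 mm) begins 47 mm behind the grasp point.
Start: joints at [1.064, 0.342, 1.524, -0, 1.275, -0.146], TCP at [0.185, 0.491, 0.227] pointing down, gripper open.
Joint ranges: [-2.53, 2.53], [-0.77, 2.02], [0.04, 2.7], [-1, 4.14], [0.28, 2.66], [-3.11, 3.11]. Speed limits (rad/s): [2.57, 2.57, 3.14, 3.14, 3.14, 3.14].

## Interface

Orientations are given as [roll, pitch, yaw] about the fixed x, y, z axes, in that order (R = Rz(yaw) Ry(pitch) Rx(roll)).
In Python, from cell import monitor, viewer, robot gives the robot as it stands.
- The arm moves only by the tool move_arm, never from a script. Its argument "deltas" is a list of rows, each an object of numbers: "x", "y", "z": the shift along the tool's x, y, z in m; "wx", "wy", "wz": the turn, a rotation vector about the tool's x, y, z in degrees; "hand": the opening, from 0 (shut) to 1 (fully open). In form: [{"x": .., "y": .., "z": .., "wx": .., "wy": .., "wz": .., "hand": ..}, ...]. A call has 1 to 8 rows; each row is the pose to reach, as a shift and turn from the pose commanded when the call began, along the tool's axes at that moment; what a row does not reach only later rows make up. A row lasts 1/8 s, in which the tool goes at most 62.5 mm and 10.7 degrees, less where a joint would pass 70% of its speed; a pose out of reach is approached as far as the arm can. A call with a gripper value outside its range is refused whole. The fingers move at their own pace and stop on an object; "grip_force" is the grip in N (left out, the last holds). Time passes only in rows, so rows that repeat a pose let the fingers close. It gives the time, the measured TCP pose, the force and the opening at its end, in the units of the state.
- monitor.observe(): the state, without advancing time (a new reading comes with each control period).
- viewer.read_camera(name): name is "scene" or "top" or "wrist"; returns the picture (384x512x3 uint8, red, green, blue); there is no depth.
- viewer.camera_params(name): a dict with "camera_matrix" (3x3 intrinsics, pixels), "R" (3x3) and "t" (3): a world point X has camera coordinates R X + t. Camera axes: x right, y down, z forward; pixel columns grow to the right and rows downward; lengths in m; the calibration is good to about 2 mm. A picture is of the moment at which its call begins: read the wrist's pose just before it. camera_params takes no time and is no camera call; for the wrist camera it gives the pose at the moment of the call.
- robot.hand_in(): hands the job in, once; it reports no verdict.
The state is a dict: "time": time; "qpos": joint angles; "qvel": joint speeds; "joint_efforts": joint torques, N m; "tool_pos": TCP position; "tool_rot": TCP orientation; "contact_force": force on the tool from outside, world axes, zero at the start; "torque": the same for the moment, N m; "opening": finger opening in m.
Only numpy, scipy, OpenCV 4.12 (cv2) and the standard library are available. Lean on these libraries where they do the work, as an engineer would, in place of code of your own. Each camera call takes 0.05 s, during which the arm holds its last target. There are 200 camera calls.

## Working session

There is one attempt and no reset: what is moved stays moved. The work goes in short steps, Python scripts to look and compute and a tool call to move; the robot and the scene stay as the last step left them, time stands still between calls to the robot, and variables do not carry over. Pictures are saved under pics/ and viewed, about 8 in all and at most 12, crops included, and the job is handed in when it is done.

Besides the shell and the picture viewer there is one more tool, called after "Emit:" in YAML: its name, and indented under it one key for each argument. move_arm: Moves the arm, as the interface text tells. Its arguments: {"type":"object","properties":{"deltas":{"type":"array","items":{"type":"object","properties":{"x":{"type":"number"},"y":{"type":"number"},"z":{"type":"number"},"wx":{"type":"number"},"wy":{"type":"number"},"wz":{"type":"number"},"hand":{"type":"number"}}}},"grip_force":{"type":"number"}},"required":["deltas"]}

```bash
mkdir -p pics
cat > h.py <<'E'
from cell import monitor, viewer, robot
import numpy as np, cv2
def snap(n,f):
    p=viewer.camera_params(n); im=viewer.read_camera(n)
    cv2.imwrite('pics/'+f,im[:,:,::-1]); return im
def onplane(n,u,v,z):
    p=viewer.camera_params(n);K,R,t=[np.array(p[k]) for k in("camera_matrix","R","t")]
    d=R.T@np.linalg.solve(K,[u,v,1.]);c=-R.T@t
    return c+d*(z-c[2])/d[2]
def proj(n,X):
    p=viewer.camera_params(n);K,R,t=[np.array(p[k]) for k in("camera_matrix","R","t")]
    q=K@(R@np.array(X)+t);return q[:2]/q[2]
E
python3 - <<'E'
from h import *
a=snap('scene','s.png');b=snap('top','t.png')
m=np.hstack([a,b])[:,:,::-1]
cv2.imwrite('pics/both.png',np.vstack([a,b])[:,:,::-1])
s=monitor.observe();print(s['time'],s['tool_pos'],s['tool_rot'],s['contact_force'],s['opening'])
E
```

```text
0.1 [0.18513263 0.49087984 0.22612251] [-3.14020039e+00 -1.88415123e-04  2.78085462e+00] [ 0.42525783 -0.27574728  0.11009289] 0.09198302366766312
```

View pics/s.png

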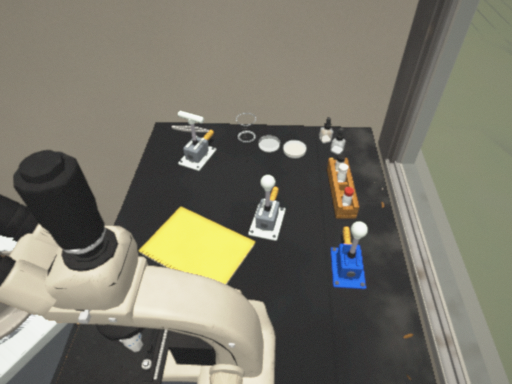

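View pics/t.png

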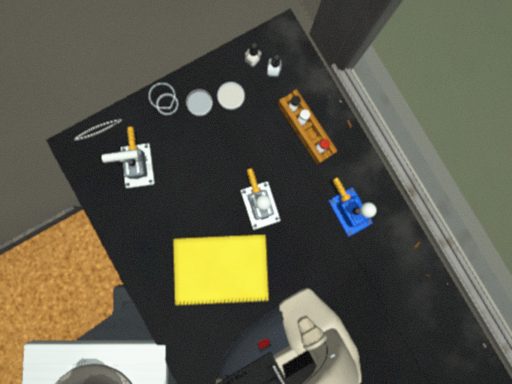

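Candidates are the grey foot with a ball (scene 267,205; top 261,203), the blue look-alike with a ball (top 352,210) and the crossbar valve (top 135,163). The grey ball valve fits the description; I'll confirm it in an enlarged crop.

Run:
```python
from h import *
t=cv2.imread('pics/t.png')[155:240,215:315];s=cv2.imread('pics/s.png')[165:250,225:325]
cv2.imwrite('pics/c.png',np.vstack([cv2.resize(i,None,fx=3.5,fy=3.5,interpolation=cv2.INTER_CUBIC) for i in(t,s)]))
for n,pts in dict(top=[(261,205,0),(263,203,.135),(251,170,.028),(261,205,.005)],scene=[(268,182,.135),(275,189,.028),(266,223,.005)]).items():
  for u,v,z in pts: print(n,u,v,z,onplane(n,u,v,z).round(4))
for n in('top','scene'):
  p=viewer.camera_params(n);print(n,(-np.array(p['R']).T@p['t']).round(3))
```

```text
top 261 205 0 [ 0.4623 -0.3736  0.    ]
top 263 203 0.135 [ 0.4606 -0.3708  0.135 ]
top 251 170 0.028 [ 0.5408 -0.3491  0.028 ]
top 261 205 0.005 [ 0.4621 -0.3733  0.005 ]
scene 268 182 0.135 [ 0.464  -0.3716  0.135 ]
scene 275 189 0.028 [ 0.5423 -0.3444  0.028 ]
scene 266 223 0.005 [ 0.4561 -0.3727  0.005 ]
top [ 0.423 -0.327  0.928]
scene [-0.006 -0.658  0.697]
```

View pics/c.png

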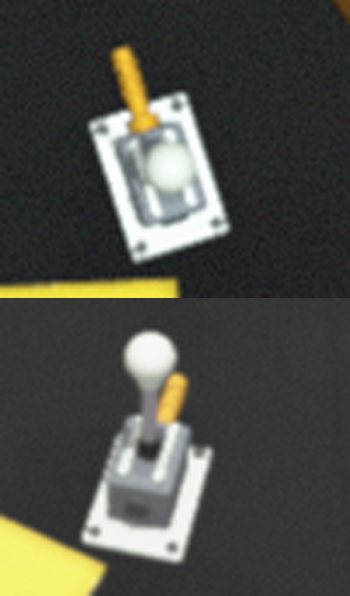

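The crop shows the grey block on a white foot with a white ball (crop 170,165 in the top view, about pixel 263.6,202 in the full picture). The nozzle tip is at crop (122,50). The ball is at about (0.462,-0.372) in both cameras, which agree within 3 mm at z=0.135, and the nozzle points along yaw 17°. I'll shut the fingers, approach from the side away from the nozzle, and push along tool x.

Emit:
move_arm:
  deltas:
    - {"x": -0.05,"y": -0.036,"z": -0.01,"wz": 10,"hand": 0}
    - {"x": -0.1,"y": -0.072,"z": -0.024,"wz": 20,"hand": 0}
    - {"x": -0.15,"y": -0.108,"z": -0.024,"wz": 30,"hand": 0}
    - {"x": -0.2,"y": -0.144,"z": -0.024,"wz": 40,"hand": 0}
    - {"x": -0.25,"y": -0.18,"z": -0.024,"wz": 50,"hand": 0}
    - {"x": -0.3,"y": -0.215,"z": -0.024,"wz": 60,"hand": 0}
    - {"x": -0.35,"y": -0.25,"z": -0.024,"wz": 70,"hand": 0}
    - {"x": -0.4,"y": -0.287,"z": -0.024,"wz": 80,"hand": 0}

```text
schema error: expected keys x, y, z, wx, wy, wz, hand
```

Emit:
move_arm:
  deltas:
    - {"x": -0.05,"y": -0.036,"z": -0.01,"wx": 0,"wy": 0,"wz": 10,"hand": 0}
    - {"x": -0.1,"y": -0.072,"z": -0.024,"wx": 0,"wy": 0,"wz": 20,"hand": 0}
    - {"x": -0.15,"y": -0.108,"z": -0.024,"wx": 0,"wy": 0,"wz": 30,"hand": 0}
    - {"x": -0.2,"y": -0.144,"z": -0.024,"wx": 0,"wy": 0,"wz": 40,"hand": 0}
    - {"x": -0.25,"y": -0.18,"z": -0.024,"wx": 0,"wy": 0,"wz": 50,"hand": 0}
    - {"x": -0.3,"y": -0.215,"z": -0.024,"wx": 0,"wy": 0,"wz": 60,"hand": 0}
    - {"x": -0.35,"y": -0.25,"z": -0.024,"wx": 0,"wy": 0,"wz": 70,"hand": 0}
    - {"x": -0.4,"y": -0.287,"z": -0.024,"wx": 0,"wy": 0,"wz": 80,"hand": 0}

```text
time: 1.1
tool_pos: [0.459, 0.0797, 0.2506]
tool_rot: [-3.141, -0.0, 1.379]
contact_force: [1.7, -0.0, 0.2]
opening: 0.0161
```

Emit:
move_arm:
  deltas:
    - {"x": -0.059,"y": 0.004,"z": 0,"wx": 0,"wy": 0,"wz": 8,"hand": 0}
    - {"x": -0.118,"y": 0.008,"z": 0,"wx": 0,"wy": 0,"wz": 16,"hand": 0}
    - {"x": -0.177,"y": 0.012,"z": 0,"wx": 0,"wy": 0,"wz": 24,"hand": 0}
    - {"x": -0.236,"y": 0.016,"z": 0,"wx": 0,"wy": 0,"wz": 32,"hand": 0}
    - {"x": -0.295,"y": 0.02,"z": 0,"wx": 0,"wy": 0,"wz": 40,"hand": 0}
    - {"x": -0.354,"y": 0.024,"z": 0,"wx": 0,"wy": 0,"wz": 48,"hand": 0}
    - {"x": -0.413,"y": 0.028,"z": 0,"wx": 0,"wy": 0,"wz": 56,"hand": 0}
    - {"x": -0.474,"y": 0.032,"z": 0,"wx": 0,"wy": 0,"wz": 62,"hand": 0}

```text
time: 2.1
tool_pos: [0.4013, -0.392, 0.2504]
tool_rot: [-3.141, -0.0, 0.298]
contact_force: [0.9, 1.1, 0.6]
opening: 0.0002
```

Run:
```python
from h import *
a=snap('wrist','w.png');snap('scene','s2.png')
s=monitor.observe();print(s['time'],s['tool_pos'],s['tool_rot'],s['qpos'],s['opening'])
print(proj('wrist',[.462,-.372,.135]),proj('wrist',s['tool_pos']))
```

```text
2.2 [ 0.4002121  -0.39532648  0.24926214] [3.14127093e+00 1.42905516e-03 2.95145319e-01] [-0.9146624   0.39588873  1.3793674  -0.00148138  1.36654048  0.36128901] 0.00022875648295792858
[246.30461882 105.22050531] [251.220674   239.52740857]
```

View pics/w.png

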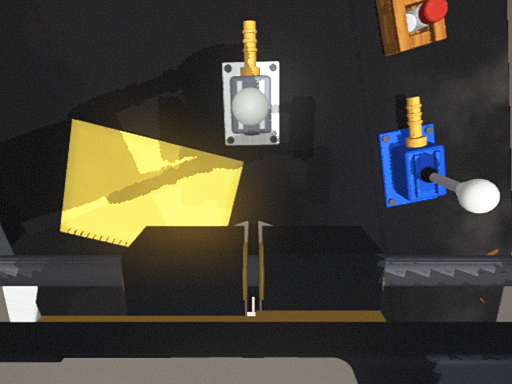

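The wrist view shows the grey valve with its ball at (250,106) and the nozzle straight up at column 250. The tool is aligned with the push axis. Next is the descent behind the ball.

Emit:
move_arm:
  deltas:
    - {"x": 0,"y": 0,"z": 0.05,"wx": 0,"wy": 0,"wz": 0,"hand": 0}
    - {"x": 0,"y": 0,"z": 0.1,"wx": 0,"wy": 0,"wz": 0,"hand": 0}
    - {"x": 0,"y": 0,"z": 0.137,"wx": 0,"wy": 0,"wz": 0,"hand": 0}
    - {"x": 0,"y": 0,"z": 0.137,"wx": 0,"wy": 0,"wz": 0,"hand": 0}

```text
time: 2.7
tool_pos: [0.4007, -0.388, 0.111]
tool_rot: [-3.135, 0.002, 0.303]
contact_force: [0.8, 0.2, 0.8]
opening: 0.0008
```

Emit:
move_arm:
  deltas:
    - {"x": 0.015,"y": 0,"z": 0,"wx": 0,"wy": 0,"wz": 0,"hand": 0}
    - {"x": 0.03,"y": 0,"z": 0,"wx": 0,"wy": 0,"wz": 0,"hand": 0}
    - {"x": 0.042,"y": 0,"z": 0,"wx": 0,"wy": 0,"wz": 0,"hand": 0}
    - {"x": 0.053,"y": 0,"z": 0,"wx": 0,"wy": 0,"wz": 0,"hand": 0}
    - {"x": 0.063,"y": 0,"z": 0,"wx": 0,"wy": 0,"wz": 0,"hand": 0}
    - {"x": 0.073,"y": 0,"z": 0,"wx": 0,"wy": 0,"wz": 0,"hand": 0}
    - {"x": 0.082,"y": 0,"z": 0,"wx": 0,"wy": 0,"wz": 0,"hand": 0}
    - {"x": 0.082,"y": 0,"z": 0,"wx": 0,"wy": 0,"wz": 0,"hand": 0}

```text
time: 3.7
tool_pos: [0.4799, -0.3652, 0.1129]
tool_rot: [-3.14, 0.001, 0.303]
contact_force: [-4.9, -0.7, -2.4]
opening: 0.0001
```

Run:
```python
from h import *
a=snap('scene','s3.png');b=snap('top','t3.png')
s=monitor.observe();print(s['time'],s['tool_pos'],s['tool_rot'],s['contact_force'])
o=np.array([.4625,-.372,0]);d=np.array([.956,.292,0])
print((s['tool_pos']-o)@d)
for q in(0,.4,.5,.6,.65):
  X=o+d*.09*np.sin(q)+[0,0,.045+.09*np.cos(q)];print(q,proj('scene',X),proj('top',X))
cv2.imwrite('pics/c3.png',np.vstack([cv2.resize(a[140:260,220:340],None,fx=2.5,fy=2.5,interpolation=2),cv2.resize(b[140:260,200:320],None,fx=2.5,fy=2.5,interpolation=2)])[:,:,::-1])
```

```text
3.8 [ 0.47953637 -0.36537826  0.11308574] [-3.13969349e+00  1.22336028e-03  3.02481713e-01] [-5.19542826 -0.56041702 -1.69144617]
0.018220316234144576
0 [267.79267912 182.52246519] [263.62488008 202.03871863]
0.4 [271.92646085 173.71230482] [258.41017489 185.63297656]
0.5 [272.82026299 172.50469827] [257.17677649 182.00839051]
0.6 [273.64039075 171.7062408 ] [256.0030407  178.66629604]
0.65 [274.02072665 171.45942752] [255.44285601 177.11284644]
```

View pics/c3.png

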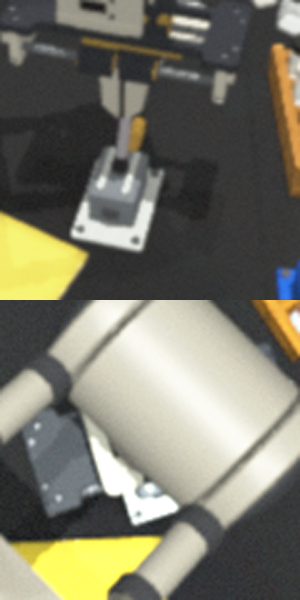

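The lever is leaning towards the nozzle at about 5 N. The ball is hidden behind the gripper in both views, so I'll push further and check with the wrist camera.

Emit:
move_arm:
  deltas:
    - {"x": 0.003,"y": 0,"z": 0,"wx": 0,"wy": 0,"wz": 0,"hand": 0}
    - {"x": 0.006,"y": 0,"z": 0,"wx": 0,"wy": 0,"wz": 0,"hand": 0}
    - {"x": 0.008,"y": 0,"z": 0,"wx": 0,"wy": 0,"wz": 0,"hand": 0}
    - {"x": 0.008,"y": 0,"z": 0,"wx": 0,"wy": 0,"wz": 0,"hand": 0}

```text
time: 4.3
tool_pos: [0.4863, -0.3633, 0.1127]
tool_rot: [-3.139, 0.003, 0.302]
contact_force: [-7.5, -1.9, -3.7]
opening: 0.0002
```

Run:
```python
from h import *
a=snap('wrist','w4.png')
s=monitor.observe();print(s['time'],s['tool_pos'],s['contact_force'])
o=np.array([.4625,-.372,0]);d=np.array([.956,.292,0])
print((s['tool_pos']-o)@d)
for q in(.3,.4,.5,.6,.65):
  X=o+d*.09*np.sin(q)+[0,0,.045+.09*np.cos(q)];print(q,proj('wrist',X),proj('wrist',X+.015*d))
```

```text
4.35 [ 0.48626904 -0.36327802  0.11271193] [-6.86057838 -1.67069605 -3.31635812]
0.02527002416398329
0.3 [253.97143771 253.0858677 ] [254.18992773 222.86572508]
0.4 [254.08397442 233.60584158] [254.304368   203.01859781]
0.5 [254.18745012 214.4213393 ] [254.40818064 183.66079688]
0.6 [254.27939434 196.03321095] [254.4988987  165.29968229]
0.65 [254.32044221 187.27750582] [254.53877059 156.63178311]
```

View pics/w4.png

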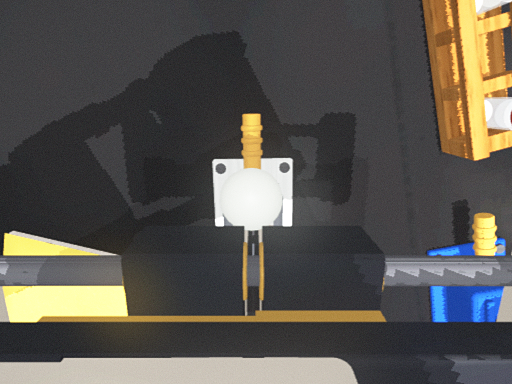

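The wrist view shows the ball centred at about (252,198), which gives a lever angle of about 0.59 rad. I'll push 4 mm more to be nearly at the stop, then hold.

Emit:
move_arm:
  deltas:
    - {"x": 0.002,"y": 0,"z": 0,"wx": 0,"wy": 0,"wz": 0,"hand": 0}
    - {"x": 0.004,"y": 0,"z": 0,"wx": 0,"wy": 0,"wz": 0,"hand": 0}
    - {"x": 0.004,"y": 0,"z": 0,"wx": 0,"wy": 0,"wz": 0,"hand": 0}
    - {"x": 0.004,"y": 0,"z": 0,"wx": 0,"wy": 0,"wz": 0,"hand": 0}
    - {"x": 0.004,"y": 0,"z": 0,"wx": 0,"wy": 0,"wz": 0,"hand": 0}
    - {"x": 0.004,"y": 0,"z": 0,"wx": 0,"wy": 0,"wz": 0,"hand": 0}
    - {"x": 0.004,"y": 0,"z": 0,"wx": 0,"wy": 0,"wz": 0,"hand": 0}
    - {"x": 0.004,"y": 0,"z": 0,"wx": 0,"wy": 0,"wz": 0,"hand": 0}

```text
time: 5.35
tool_pos: [0.4895, -0.3621, 0.1124]
tool_rot: [-3.138, 0.004, 0.302]
contact_force: [-7.4, -1.6, -5.1]
opening: 0.001
```

Run:
```python
from h import *
a=snap('wrist','w5.png')
s=monitor.observe();print(s['time'],s['tool_pos'],s['contact_force'])
o=np.array([.4625,-.372,0]);d=np.array([.956,.292,0])
for q in(.5,.6,.65):
  X=o+d*.09*np.sin(q)+[0,0,.045+.09*np.cos(q)];print(q,proj('wrist',X),proj('wrist',X+.015*d))
cv2.imwrite('pics/c5.png',cv2.resize(a[90:250,170:340],None,fx=3,fy=3)[:,:,::-1])
```

```text
5.4 [ 0.48950146 -0.36211788  0.11242352] [-8.6133968  -1.54850862 -5.08897592]
0.5 [254.45003458 221.54272169] [254.67233911 191.10516054]
0.6 [254.54172852 203.11126674] [254.7628001  172.69093603]
0.65 [254.58258321 194.31719097] [254.80247211 163.97860172]
```

View pics/c5.png

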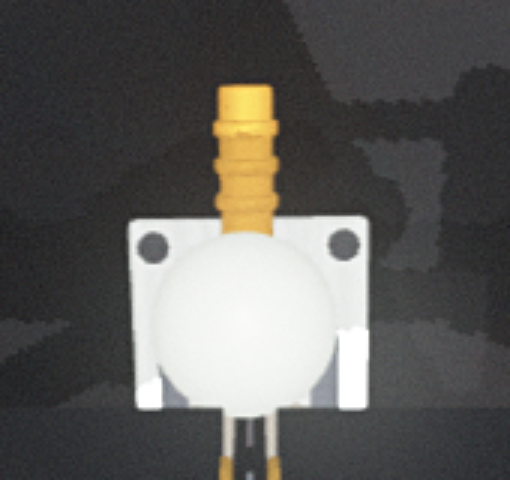

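The ball centre is at row about 198, so the lever is at about 0.63 rad. Holding 2.5 s more.

Emit:
move_arm:
  deltas:
    - {"x": 0.001,"y": 0,"z": 0,"wx": 0,"wy": 0,"wz": 0,"hand": 0}
    - {"x": 0.001,"y": 0,"z": 0,"wx": 0,"wy": 0,"wz": 0,"hand": 0}
    - {"x": 0.001,"y": 0,"z": 0,"wx": 0,"wy": 0,"wz": 0,"hand": 0}
    - {"x": 0.001,"y": 0,"z": 0,"wx": 0,"wy": 0,"wz": 0,"hand": 0}
    - {"x": 0.001,"y": 0,"z": 0,"wx": 0,"wy": 0,"wz": 0,"hand": 0}
    - {"x": 0.001,"y": 0,"z": 0,"wx": 0,"wy": 0,"wz": 0,"hand": 0}
    - {"x": 0.001,"y": 0,"z": 0,"wx": 0,"wy": 0,"wz": 0,"hand": 0}
    - {"x": 0.001,"y": 0,"z": 0,"wx": 0,"wy": 0,"wz": 0,"hand": 0}

```text
time: 6.4
tool_pos: [0.4903, -0.3619, 0.1123]
tool_rot: [-3.138, 0.004, 0.302]
contact_force: [-9.0, -0.9, -5.8]
opening: 0.0006
```

Emit:
move_arm:
  deltas:
    - {"x": 0,"y": 0,"z": 0,"wx": 0,"wy": 0,"wz": 0,"hand": 0}
    - {"x": 0,"y": 0,"z": 0,"wx": 0,"wy": 0,"wz": 0,"hand": 0}
    - {"x": 0,"y": 0,"z": 0,"wx": 0,"wy": 0,"wz": 0,"hand": 0}
    - {"x": 0,"y": 0,"z": 0,"wx": 0,"wy": 0,"wz": 0,"hand": 0}
    - {"x": 0,"y": 0,"z": 0,"wx": 0,"wy": 0,"wz": 0,"hand": 0}
    - {"x": 0,"y": 0,"z": 0,"wx": 0,"wy": 0,"wz": 0,"hand": 0}
    - {"x": 0,"y": 0,"z": 0,"wx": 0,"wy": 0,"wz": 0,"hand": 0}
    - {"x": 0,"y": 0,"z": 0,"wx": 0,"wy": 0,"wz": 0,"hand": 0}

```text
time: 7.4
tool_pos: [0.4903, -0.3618, 0.1123]
tool_rot: [-3.138, 0.004, 0.302]
contact_force: [-8.4, -2.1, -6.0]
opening: 0.0006
```

Emit:
move_arm:
  deltas:
    - {"x": 0,"y": 0,"z": 0,"wx": 0,"wy": 0,"wz": 0,"hand": 0}
    - {"x": 0,"y": 0,"z": 0,"wx": 0,"wy": 0,"wz": 0,"hand": 0}
    - {"x": 0,"y": 0,"z": 0,"wx": 0,"wy": 0,"wz": 0,"hand": 0}
    - {"x": 0,"y": 0,"z": 0,"wx": 0,"wy": 0,"wz": 0,"hand": 0}

```text
time: 7.9
tool_pos: [0.4903, -0.3618, 0.1123]
tool_rot: [-3.138, 0.004, 0.302]
contact_force: [-8.8, -2.2, -5.0]
opening: 0.0003
```

Emit:
move_arm:
  deltas:
    - {"x": -0.015,"y": 0,"z": 0,"wx": 0,"wy": 0,"wz": 0,"hand": 0}
    - {"x": -0.03,"y": 0,"z": 0,"wx": 0,"wy": 0,"wz": 0,"hand": 0}
    - {"x": -0.045,"y": 0,"z": 0,"wx": 0,"wy": 0,"wz": 0,"hand": 0}
    - {"x": -0.06,"y": 0,"z": 0,"wx": 0,"wy": 0,"wz": 0,"hand": 0}
    - {"x": -0.08,"y": 0,"z": 0,"wx": 0,"wy": 0,"wz": 0,"hand": 0}
    - {"x": -0.1,"y": 0,"z": 0,"wx": 0,"wy": 0,"wz": 0,"hand": 0}
    - {"x": -0.11,"y": 0,"z": -0.03,"wx": 0,"wy": 0,"wz": 0,"hand": 0}
    - {"x": -0.11,"y": 0,"z": -0.08,"wx": 0,"wy": 0,"wz": 0,"hand": 0}

```text
time: 8.9
tool_pos: [0.3854, -0.3944, 0.193]
tool_rot: [-3.137, 0.002, 0.301]
contact_force: [0.5, -0.9, 0.3]
opening: 0.0006
```

Emit:
move_arm:
  deltas:
    - {"x": 0,"y": 0,"z": -0.03,"wx": 0,"wy": 0,"wz": 0,"hand": 0}
    - {"x": 0,"y": 0,"z": -0.05,"wx": 0,"wy": 0,"wz": 0,"hand": 0}
    - {"x": 0,"y": 0,"z": -0.05,"wx": 0,"wy": 0,"wz": 0,"hand": 0}
    - {"x": 0,"y": 0,"z": -0.05,"wx": 0,"wy": 0,"wz": 0,"hand": 0}
    - {"x": 0,"y": 0,"z": -0.05,"wx": 0,"wy": 0,"wz": 0,"hand": 0}
    - {"x": 0,"y": 0,"z": -0.05,"wx": 0,"wy": 0,"wz": 0,"hand": 0}
    - {"x": 0,"y": 0,"z": -0.05,"wx": 0,"wy": 0,"wz": 0,"hand": 0}
    - {"x": 0,"y": 0,"z": -0.05,"wx": 0,"wy": 0,"wz": 0,"hand": 0}

```text
time: 9.9
tool_pos: [0.3876, -0.3946, 0.2435]
tool_rot: [-3.141, 0.0, 0.303]
contact_force: [-0.7, -0.7, -0.1]
opening: 0.0007
```

Run:
```python
from h import *
a=snap('wrist','w6.png');b=snap('scene','s6.png')
s=monitor.observe();print(s['time'],s['tool_pos'],s['contact_force'],np.abs(s['qvel']).max())
print(proj('wrist',[.4625,-.372,.135]))
cv2.imwrite('pics/c6.png',np.vstack([a[:250],b[80:330]])[:,:,::-1])
```

```text
10.0 [ 0.38763564 -0.39468807  0.24363282] [-0.08892571  0.36811899  0.17432279] 0.0023538520134028552
[252.59830489  89.15697536]
```

View pics/c6.png

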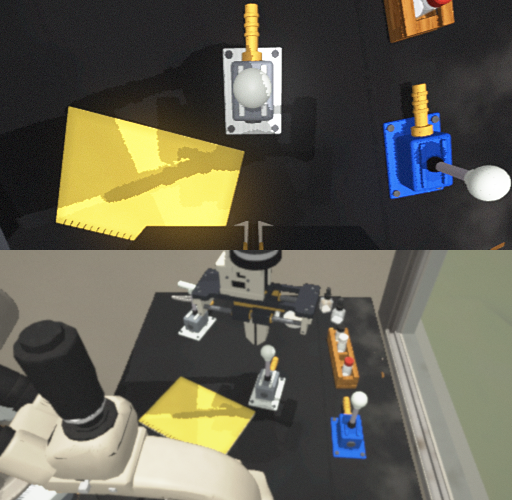

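The ball is back upright: wrist pixel (252,88) against (252.6,89) predicted. The crossbar valve is unchanged, and the arm is clear and at rest.

```bash
python3 -c "
from h import *
print(robot.hand_in())"
```

```text
the job is handed in; nothing more can be done
None
```

The purge is done and the job is handed in; it gave no verdict. I pushed the grey valve's ball-knob lever towards its brass nozzle with the shut fingers and held it there. I then backed off and lifted clear, about 10 s in all.

- **Lever held over:** in the wrist pictures the lever measured about 0.59 rad at 4.35 s and 0.63 rad at 5.4 s. I pushed 1 mm further after that and held until 7.9 s. The push force stayed at about 9 N sideways, more than the 5 N stated; I put the rest down to friction and the stop.
- **After release:** the ball is back upright, at wrist pixel (252,88) against (252.6,89) predicted. The arm is at rest about 0.24 m up, with the force reading near zero.
- **Other valves:** the arm did not touch the crossbar valve or the blue look-alike. In the last picture the blue one is unchanged. The crossbar is partly hidden behind the gripper there, but what shows looks unmoved.

No check failed. The lever angle comes from the pictures only, as it can't be read directly.

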